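Cool the specimen cell and show the puck to the inspection camera

ROBOT

A 6-joint arm with a two-finger parallel gripper is mounted at the origin on the work surface. World frame = base frame: x ahead of the robot, y to its left, z up, the work surface at z = 0. Lengths are in m, angles in degrees, forces in N, time in s.
With the tool pointing down it reaches from about 0.25 to 0.8 m from the base axis. Payload 8.5 kg.
Tool frame: the origin (TCP) lies at the very end of the fingers, on their centre line; the grasp point (between the pads) lies 19 mm behind it; z points along the fingers, y is the line along which they close (so a half turn about z gives the same grasp; the last joint's range is limited). The gripper opens to 85 mm and grips with 20 to 120 N. Pads are 22 mm wide; open, the fingers measure 114 mm over their backs; the gripper's body (76 mm by 85 mm) begins 54 mm behind the grasp point. The pads swing forward as they close: fully open they stand 13 mm farther back than shut.
Start: joints at [-68.125, 13.648, -0.773, 75.585, 0, 90], TCP at [0.196, -0.487, 0.231] pointing down, gripper open.
Joint ranges: [-152.45, 152.45], [-59.26, 108.67], [-65.41, 83.53], [-104.44, 129.93], [-82.83, 76.93], [-180, 180]. Speed limits (degrees/s): [127.2, 127.2, 159.86, 180, 180, 180].

INTERFACE

Orientations are given as [roll, pitch, yaw] about the fixed x, y, z axes, in that order (R = Rz(yaw) Ry(pitch) Rx(roll)).
In Python, from station import ctrl gives the robot as it stands.
- The arm moves only by the tool shift_gripper, called after ">>>" as name(argument=value, ...) on one line, values as JSON. Schema: {"type":"object","properties":{"rows":{"type":"string"},"aperture":{"type":"number"},"squeeze":{"type":"number"},"only":{"type":"string"},"quiet":{"type":"boolean"},"lines":{"type":"string"}},"required":["rows"],"additionalProperties":false}. rows is a string of 1 to 10 rows, parted by semicolons, with the numbers parted by spaces; each row has 6 numbers: dx, dy, dz in m, then a rotation vector rx, ry, rz in degrees; each row shifts and turns the commanded pose from where the row before left it, along the tool's axes as they then stand; what a row does not reach is not made up. A row lasts 1/12 s, in which the tool goes at most 0.0417 m and 7.16 degrees, less where a joint would pass 70% of its speed; a pose out of reach is approached as far as the arm can. aperture is the finger opening in m, set as the call begins (left out keeps the last). The fingers move at their own pace and stop on an object; squeeze is the grip in N (left out, the last holds). Time passes only in rows, so rows that do not move let the fingers close. The tool returns the time, the measured TCP pose, the force, the opening and the grip force at its end. only (a regular expression) keeps the lines of the reply that match it, lines (a string "A,B") keeps lines A to B, and quiet returns only ok. Input that does not fit is refused with a message, and nothing moves.
- ctrl.get_obs(): the state, without advancing time (a new reading comes with each control period).
- ctrl.snapshot(name): name is "scene" or "top" or "wrist"; returns the picture (480x640x3 uint8, blue, green, red); there is no depth.
- ctrl.calibration(name): a dict with "camera_matrix" (3x3 intrinsics, pixels), "origin" and "rotation" of the camera in the world. Camera axes: x right, y up, looking along -z (the intrinsics and any distortion apply to the point x, -y, -z); pixel columns grow to the right and rows downward; lengths in m; the calibration is good to about 2 mm. A picture is of the moment at which its call begins: read the wrist's pose just before it. calibration takes no time and is no camera call; for the wrist camera it gives the pose at the moment of the call.
- ctrl.sign_off(): hands the job in; it is judged then, once.
The state is a dict: "time_s": time; "q": joint angles; "qvel": joint speeds; "tau": joint torques, N m; "position": TCP position; "tool_rot": TCP orientation; "ft_force": force on the tool from outside, world axes, zero at the start; "ft_torque": the same for the moment, N m; "opening": finger opening in m; "gripper_force": force on a finger pad.
Only numpy, scipy, OpenCV 4.12 (cv2) and the standard library are available. Lean on these libraries where they do the work, as an engineer would, in place of code of your own. Each camera call takes 0.05 s, during which the arm holds its last target. There are 200 camera calls.

TASK

Slide the black plate carrying the brass specimen cell along the bench onto the blue cooling pad (not the red one), without lifting or tipping it, until it sits centred and square on the pad with its long side along the pad's long side, and let go of it. Then lift the specimen puck out of the cell by its steel fin and hold it in the air for the upward-looking inspection camera: the puck's flat underside centred on the lens axis, square to it and 60 mm from the lens, with the fin in line with the two orange marks on the lens ring. Finish while still holding the puck there, motionless; do not touch the camera and leave the vial, ring, screwdriver and tip box where they are.

Things in the scene. Friction and masses are not known exactly. Their poses are not given: they have to be found in the camera images.
- cell_plate: Loose black plate 100 (x) by 136 (y) by 8 mm carrying a fixed brass cell at (0, +22) mm and a fixed handle at (0, -46) mm; 0.5 to 1 kg in all; slides flat on the bench. Origin at the centre of its underside, z up. At the start it lies to the robot's left (+y), turned up to 0.4 rad either way
- handle_top (a point): Middle of the top of the plate's handle, 52 mm above the bench: an upright aluminium bar, 12 mm thick (plate's x), 32 mm long (plate's y), standing on the plate
- well (a point): Centre of the floor of the cell's well, 28 mm above the bench: the cell is a brass cylinder 64 mm across (68 mm at its foot), its rim 36 mm above the bench, with a round well 45 mm wide and 8 mm deep. Small steel nozzle stubs stick out of it along the plate's x, for looks
- puck: Loose specimen puck, 100 to 160 g, lying in the well: brass disc 40 mm across, 8 mm thick, with a steel fin on its middle, 30 mm long (x), 10 mm thick (y), 32 mm tall (top 40 mm above the underside). Origin at the centre of the underside (a round window), z up along the fin. The fin starts within 0.5 rad of the plate's y axis; the puck has 2.5 mm of play all round
- cold_pad: Fixed blue cooling pad with a thin aluminium edge, 124 (x) by 160 (y) mm, let in flush with the bench (nothing to bump into); origin at its centre. Turned up to 0.15 rad. The plate belongs centred on it, with y along y (either way round)
- warm_pad: Fixed red warming pad of the same size and kind, also flush; not to be used. The two pads may change places
- camera: Fixed inspection camera stand: grey foot 100 by 100 by 12 mm and an aluminium block under the leaning camera. Origin at the centre of the foot's underside, z up; turned up to 0.5 rad either way. The lens leans towards the stand's own -x side, roughly towards the robot
- camera_head: The camera: black barrel, 60 mm wide lens ring, white face, green glass. Its z is the lens axis, out of the lens, upwards but leaning 0.436 rad (25 deg) from vertical. Origin at the barrel's rear; lens face at z = 80 mm, about 0.122 m above the bench. Two orange marks at the sides of the ring lie along its y axis (level): the puck's fin (x) goes along y, either way round
- focus (a point): The point on the lens axis 60 mm in front of the lens (z = 140 mm in the camera_head frame), about 0.177 m above the bench, where the centre of the puck's underside must be held
- vial: Bystander: small amber glass vial, 28 mm across, 55 mm tall; origin under its centre. Leave alone
- clamp_ring: Bystander: loose brass ring, 52 mm across, 10 mm high, lying flat; origin under its centre. Leave alone
- tip_box: Bystander: plastic box, blue with a white lid, 62 by 102 by 50 mm; origin under its centre. Leave alone
- screwdriver: Bystander: screwdriver 160 mm long lying on the bench beyond the pads. Leave alone

How it is judged (in metres and radians):
On the way, in this order (a step that is already met when the one before it is completed fails the run):
1. the plate lies centred (12 mm) and square (0.12 rad) on the blue pad, released and at rest, with the puck still in its cell (horizontal distance between cell_plate and cold_pad below 0.012 m and angle between the x axis of cell_plate and the x axis of cold_pad, either way round below 0.12 rad and linear speed of cell_plate below 0.01 m/s and contact force between each of the arm, the fingers and cell_plate below 0.2 N and height (world z) of puck below 0.04 m and horizontal distance between puck and cell_plate below 0.04 m), for 0.2 s.
2. the puck is lifted clear of the cell in the fingers (z of puck in the frame of cell_plate above 0.07 m and contact force between the fingers and puck above 1 N), for 0.1 s.
At the end, for the whole second after the job is handed in: Fingers hold the puck still, fin up, touching nothing else: underside centre within 12 mm of the focus point, square to the lens axis within 0.14 rad, fin along the orange marks within 0.17 rad; plate flat on the blue pad, centred within 12 mm, square within 0.12 rad (horizontal distance between cell_plate and cold_pad below 0.012 m and angle between the x axis of cell_plate and the x axis of cold_pad, either way round below 0.12 rad and height (world z) of cell_plate below 0.005 m and angle between cell_plate's own z axis and vertical below 0.05 rad and distance between puck and focus below 0.012 m and angle between the z axis of puck and the z axis of camera_head, either way round below 0.14 rad and angle between the x axis of puck and the y axis of camera_head, either way round below 0.17 rad and angle between puck's own z axis and vertical below 0.7 rad and height (world z) of puck above 0.14 m and contact force between the fingers and puck above 1 N and contact force between puck and camera below 0.1 N and contact force between puck and cell_plate below 0.1 N and linear speed of puck below 0.02 m/s and angular speed of puck below 0.2 rad/s); the arm keeps its last pose, push and grip.
It fails at once if the plate is lifted over 8 mm or tipped over 0.1 rad (height (world z) of cell_plate above 0.008 m or angle between cell_plate's own z axis and vertical above 0.1 rad).
It fails at once if the camera is touched (contact force between any of the arm, the fingers, puck, cell_plate and camera above 1 N).
It fails at once if a bystander is moved over 20 mm (distance of any of vial, clamp_ring, tip_box, screwdriver from where it was at the start of the episode above 0.02 m).
It also fails if it takes over 56 s, if anything falls off the work surface, if the arm or the gripper's body presses on something with over 40 N, if the wrist force passes 120 N, or if a joint passes its speed limit or range.

## Working session

There is one attempt and no reset: what is moved stays moved. The work goes in short steps, Python scripts to look and compute and a tool call to move; the robot and the scene stay as the last step left them, time stands still between calls to the robot, and variables do not carry over. Pictures are saved under pics/ and viewed, at most 10 in all, crops included, and the job is handed in when it is done.

```bash
ls; mkdir -p pics; python3 - <<'E'
from station import ctrl
import cv2
for n in ("scene","top"):
    cv2.imwrite(f"pics/{n}0.png",ctrl.snapshot(n)); c=ctrl.calibration(n); print(n,c)
o=ctrl.get_obs(); print(o)
E
```

```text
pics
station.py
scene {'camera_matrix': array([[583.56877431,   0.        , 322.06414589],
       [  0.        , 583.56877431, 245.13152153],
       [  0.        ,   0.        ,   1.        ]]), 'origin': array([0.98954049, 0.45711437, 0.98348938]), 'rotation': array([ 35.42214399,   0.99465094, 135.44029621])}
top {'camera_matrix': array([[524.59353739,   0.        , 315.24617169],
       [  0.        , 524.59353739, 240.32339161],
       [  0.        ,   0.        ,   1.        ]]), 'origin': array([0.36918804, 0.02228416, 1.15893434]), 'rotation': array([ 12.56845733,  -0.31884147, -90.79920865])}
{'time_s': 0.1, 'q': array([-6.81238698e+01,  1.36779220e+01, -8.10666434e-01,  7.55846568e+01,
        1.29461572e-03,  9.00002491e+01]), 'qvel': array([-0.00794272, -0.00666639,  0.17741514, -0.02712354, -0.0880372 ,
       -0.01300339]), 'tau': array([-1.01855096e-04, -5.39719498e+01,  3.46998525e+01,  1.33669301e-02,
        1.16522753e-05, -1.32408559e-05]), 'position': array([ 0.19548662, -0.48685565,  0.23074806]), 'tool_rot': array([-1.79926755e+02, -1.29429618e-03,  2.18758794e+01]), 'ft_force': array([-0.616736  , -0.30931894,  0.46364066]), 'ft_torque': array([ 0.00768486, -0.02098253,  0.00142444]), 'gripper_force': 0.0, 'opening': 0.08550621401547429}
```
View pics/top0.png

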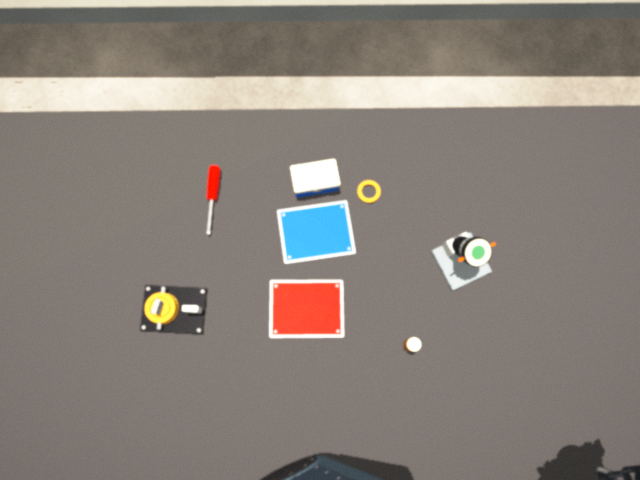

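View pics/scene0.png

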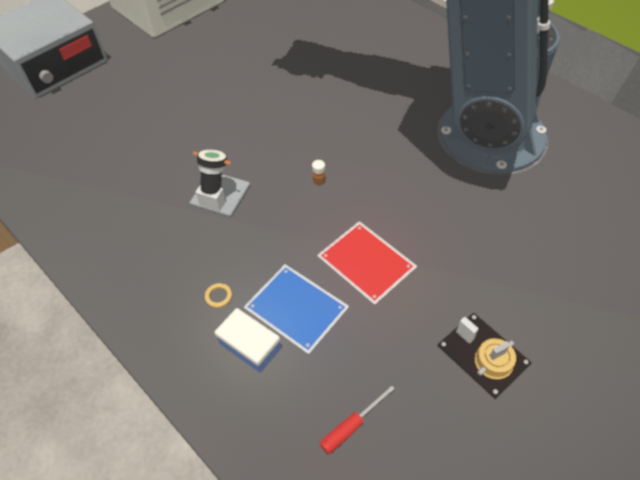

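The top view shows the plate at about (174,310), with the handle at (191,309) and the cell at (161,308). The blue pad is at (317,232), red at (307,308), the lens at (478,252) and the vial at (413,345). The scene view agrees, with the plate at (485,354), the blue pad at (296,308) and the lens at (211,156). Next come enlarged tiles plus automatic blob measurements.

```bash
cat > h.py <<'E'
import numpy as np, cv2
from scipy.spatial.transform import Rotation as R
from scipy.optimize import least_squares
from station import ctrl
def rot(rpy): return R.from_euler('xyz',rpy,degrees=True).as_matrix()
def cam(n):
    c=ctrl.calibration(n); return np.array(c['camera_matrix']),np.array(c['origin']),rot(c['rotation'])
def proj(C,P):
    K,o,M=C; p=(np.atleast_2d(P)-o)@M*[1,-1,-1]; p=p@K.T; return p[:,:2]/p[:,2:]
def ray(C,uv):
    K,o,M=C; d=np.linalg.solve(K,np.r_[uv,1.])*[1,-1,-1]; return M@d
def onz(C,uv,z):
    d=ray(C,uv); return C[1]+d*(z-C[1][2])/d[2]
def tri(obs): # [(C,uv),...]
    x0=onz(obs[0][0],obs[0][1],0.05)
    s=least_squares(lambda x:np.concatenate([proj(C,x)[0]-uv for C,uv in obs]),x0)
    return s.x,np.sqrt(np.mean(s.fun**2))
def blobs(im,lo,hi,amin=15):
    m=cv2.inRange(cv2.cvtColor(im,cv2.COLOR_BGR2HSV),np.array(lo),np.array(hi))
    n,l,s,c=cv2.connectedComponentsWithStats(m)
    return [(s[i,4],c[i].round(2),(l==i).astype(np.uint8)) for i in range(1,n) if s[i,4]>=amin]
E
python3 - <<'E'
from h import *
T=cv2.imread('pics/top0.png');S=cv2.imread('pics/scene0.png')
t=lambda I,u,v,w=44:cv2.resize(I[v-w:v+w,u-w:u+w],(264,264),interpolation=cv2.INTER_CUBIC)
cv2.imwrite('pics/tiles.png',np.vstack([np.hstack([t(T,174,309),t(T,317,232),t(T,468,258)]),np.hstack([t(S,487,350,),t(S,296,308,55),t(S,215,180)])]))
for n,I in(('top',T),('scene',S)):
    C=cam(n)
    for a,c,m in blobs(I,(95,130,100),(120,255,255),300):
        k,_=cv2.findContours(m,0,2); k=max(k,key=cv2.contourArea)[:,0]
        w=np.array([onz(C,p,0)[:2] for p in k.astype(float)],np.float32)
        print(n,'blue',a,c,cv2.minAreaRect(w))
    for a,c,m in blobs(I,(3,150,120),(14,255,255),4): print(n,'orange',a,c)
    for a,c,m in blobs(I,(50,100,60),(85,255,255),15): print(n,'green',a,c)
E
```

```text
top blue 2900 [315.55 231.31] ((0.649046003818512, 0.011317066848278046), (0.10877209901809692, 0.14465083181858063), 7.656710147857666)
top orange 178 [212.34 181.75]
top orange 5 [494.  243.2]
top orange 18 [461.44 258.39]
top orange 3174 [306.12 308.27]
top orange 13 [405.08 345.08]
top green 89 [477.62 252.04]
scene blue 3659 [296.34 307.46] ((0.6477384567260742, 0.013975054025650024), (0.10911893844604492, 0.1458146870136261), 7.362790107727051)
scene orange 10 [225.5 161.6]
scene orange 38 [318.37 176.55]
```

View pics/tiles.png

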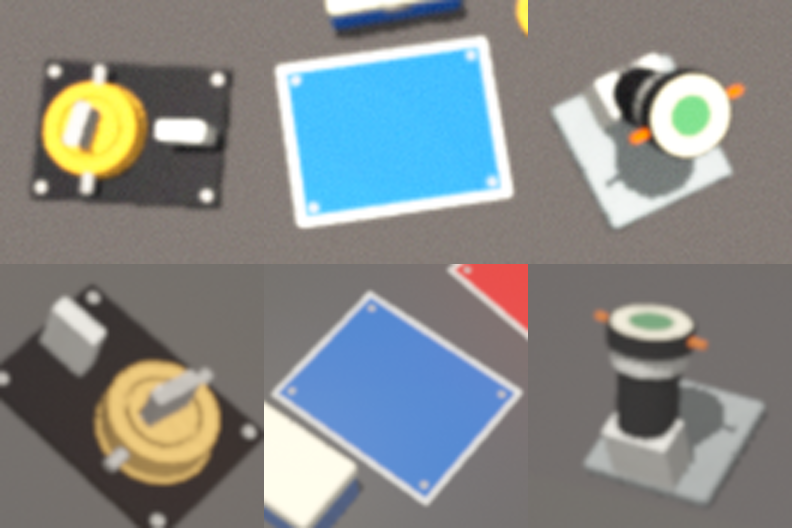

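The tiles show the plate nearly aligned with world y, with its handle toward -y. The fin is tilted about 20° from plate y. The blue pad's aluminium edges are clear, and the lens has its orange marks at top (461,258) and (493,244) and scene (195,153) and (225,162). Now I'll fit the poses.

```bash
python3 - <<'E'
from h import *
ct,cs=cam('top'),cam('scene')
tt=lambda u,v,cu,cv,w=44,s=3:np.array([cu-w+u/s,cv-w+v/s])-.33
b=[(54,71),(217,79),(206,195),(40,187)]
P=np.array([onz(ct,tt(*p,174,309),.008) for p in b]); print('plate bolts top',P.mean(0),P.round(3).tolist())
d=(P[0]-P[1])+(P[3]-P[2]); print('plate yaw',np.degrees(np.arctan2(-d[0],d[1])))
bs=[(93,297-264),(2,378-264),(249,432-264),(157,520-264)]
Q=np.array([onz(cs,tt(*p,487,350),.008) for p in bs]);print('scene',Q.mean(0),Q.round(3).tolist())
d=Q[3]-Q[1]+Q[2]-Q[0];print(np.degrees(np.arctan2(-d[0],d[1])))
print('handle',tri([(ct,tt(182,131,174,309)),(cs,tt(83,320-264,487,350))]))
print('fin top',tri([(ct,tt(80,124,174,309)),(cs,tt(185,390-264,487,350))]))
g=tri([(ct,np.array([477.6,252.])),(cs,tt(651-528,321-264,215,180))])
o1=tri([(ct,np.array([461.4,258.4])),(cs,np.array([225.5,161.6]))])
o2=tri([(ct,tt(736-528,91,468,258)),(cs,tt(601-528,316-264,215,180))])
print('green',g);print('o1',o1);print('o2',o2)
d=o1[0]-o2[0];print('mark yaw',np.degrees(np.arctan2(-d[0],d[1])),np.linalg.norm(d),(o1[0]+o2[0])/2)
f=[(552-528,108),(617-528,228),(731-528,175)]
F=np.array([onz(ct,tt(*p,468,258),.012) for p in f]);print('foot',F.round(3).tolist(),(F[0]+F[2])/2)
for n,uv,z in(('vial',(414,344),.055),('ring',(369,191),.01),('box',(315,173),.05)):print(n,onz(ct,uv,z))
o=ctrl.get_obs();c=ctrl.calibration('wrist');print(c)
M=rot(o['tool_rot']);print('cam in tool',M.T@(c['origin']-o['position']),M.T@rot(c['rotation']))
E
```

```text
plate bolts top [0.47652098 0.32516718 0.008     ] [[0.522, 0.382, 0.008], [0.515, 0.263, 0.008], [0.431, 0.268, 0.008], [0.438, 0.388, 0.008]]
plate yaw -3.539154633484388
scene [0.47578615 0.3278177  0.008     ] [[0.43, 0.27, 0.008], [0.514, 0.265, 0.008], [0.438, 0.391, 0.008], [0.521, 0.385, 0.008]]
-3.7316642818603185
handle (array([0.4713274 , 0.28109718, 0.04786046]), np.float64(1.2505515081766834))
fin top (array([0.47480055, 0.35088805, 0.0611858 ]), np.float64(1.9784110221759021))
green (array([ 0.57088227, -0.31278782,  0.12291095]), np.float64(0.4582254818178676))
o1 (array([ 0.55991336, -0.28152935,  0.11699668]), np.float64(0.13393098885844656))
o2 (array([ 0.58851663, -0.34801555,  0.11540144]), np.float64(0.46382483299165916))
mark yaw 23.27803102512045 0.0723954851127399 [ 0.57421499 -0.31477245  0.11619906]
foot [[0.6, -0.247, 0.012], [0.51, -0.29, 0.012], [0.548, -0.377, 0.012]] [ 0.57402488 -0.31201137  0.012     ]
vial [ 0.39304823 -0.18835896  0.055     ]
ring [ 0.73954681 -0.11256744  0.01      ]
box [0.77009947 0.01106878 0.05      ]
{'camera_matrix': array([[352.83547882,   0.        , 322.75777012],
       [  0.        , 352.83547882, 241.58723479],
       [  0.        ,   0.        ,   1.        ]]), 'origin': array([ 0.27004991, -0.45718732,  0.37241448]), 'rotation': array([-18.08135218,   0.13272895, -68.20798894])}
cam in tool [ 8.02517575e-02  6.89642736e-05 -1.41664813e-01] [[-0.00146383  0.95060982  0.31038497]
 [ 0.99999839  0.0010693   0.00144123]
 [ 0.00103816  0.31038658 -0.95060985]]
```

```bash
cat >> h.py <<'E'
def to(p,M):
    o=ctrl.get_obs(); A=rot(o['tool_rot']); v=A.T@(np.array(p)-o['position']); w=np.degrees(R.from_matrix(A.T@M).as_rotvec())
    print('t',round(o['time_s'],2),'tool d',v.round(4),'n',round(np.linalg.norm(v)/.0417,1),'rotvec',w.round(2),'d in target axes',(M.T@A@v).round(4),'F',o['ft_force'].round(1))
down=lambda yaw:rot([180,0,yaw])
E
```

>>> shift_gripper(rows="0 0 0 0 0 -7.16;0 0 0 0 0 -7.16;0 0 0 0 0 -7.16;0 0 0 0 0 -7.16;0 0 0 0 0 -7.16;0 0 0 0 0 -7.16;0 0 0 0 0 -7.16;0 0 0 0 0 -7.16;0 0 0 0 0 -7.16", aperture=0.05)

```text
time_s: 0.85
position: [0.1955, -0.487, 0.2309]
tool_rot: [-180.0, -0.0, 86.7]
ft_force: [0.6, -0.4, -0.2]
opening: 0.05
gripper_force: 0.0
```

>>> shift_gripper(rows="0.0373 0.0109 0.0048 0 0 0;0.0373 0.0109 0.0048 0 0 0;0.0373 0.0109 0.0048 0 0 0;0.0373 0.0109 0.0048 0 0 0;0.0373 0.0109 0.0048 0 0 0;0.0373 0.0109 0.0048 0 0 0;0.0373 0.0109 0.0048 0 0 0;0.0373 0.0109 0.0048 0 0 0;0.0373 0.0109 0.0048 0 0 0;0.0373 0.0109 0.0048 0 0 0")

```text
time_s: 1.68
position: [0.3283, -0.1201, 0.1831]
tool_rot: [180.0, 0.0, 86.3]
ft_force: [1.6, -0.3, 0.3]
opening: 0.0502
gripper_force: 0.0
```

>>> shift_gripper(rows="0.0373 0.0109 0.0048 0 0 0;0.0373 0.0109 0.0048 0 0 0;0.0373 0.0109 0.0048 0 0 0;0.0373 0.0109 0.0048 0 0 0;0.0373 0.0109 0.0048 0 0 0;0.0373 0.0109 0.0048 0 0 0;0.0373 0.0109 0.0048 0 0 0;0.0373 0.0109 0.0048 0 0 0")

```text
time_s: 2.35
position: [0.4345, 0.1724, 0.1445]
tool_rot: [-180.0, 0.0, 86.3]
ft_force: [0.4, 0.3, 0.1]
opening: 0.0498
gripper_force: 0.0
```

```bash
python3 -c "
from h import *
to([.4725,.281,.13],down(86.4))"
```

```text
t 2.35 tool d [0.1108 0.031  0.0145] n 2.8 rotvec [-0.01  0.   -0.05] d in target axes [0.1108 0.0311 0.0145] F [0.4 0.3 0.1]
```

>>> shift_gripper(rows="0.037 0.0103 0.0048 0 0 0;0.037 0.0103 0.0048 0 0 0;0.037 0.0103 0.0048 0 0 0;0 0 0 0 0 0;0 0 0 0 0 0")

```text
time_s: 2.77
position: [0.4723, 0.2806, 0.1292]
tool_rot: [-179.9, 0.1, 86.5]
ft_force: [-0.2, 0.1, -0.6]
opening: 0.0501
gripper_force: 0.0
```

```bash
python3 - <<'E'
from h import *
to([.4725,.281,.13],down(86.4))
np.save('w1cam.npy',np.array(cam('wrist'),dtype=object),allow_pickle=True)
cv2.imwrite('pics/w1.png',ctrl.snapshot('wrist'))
C=cam('wrist')
print(proj(C,[[.4725,.281,.052],[.48,.349,.068],[.476,.3265,.008]]).round(0).tolist())
E
```

```text
t 2.77 tool d [ 0.0004  0.0002 -0.0008] n 0.0 rotvec [-0.1   0.06  0.07] d in target axes [ 0.0004  0.0002 -0.0008] F [-0.2  0.1 -0.6]Traceback (most recent call last):
  File "<stdin>", line 3, in <module>
ValueError: could not broadcast input array from shape (3,3) into shape (3,)
```

```bash
python3 - <<'E'
from h import *
C=cam('wrist')
cv2.imwrite('pics/w1.png',ctrl.snapshot('wrist'))
print(proj(C,[[.4725,.281,.052],[.48,.349,.068],[.476,.3265,.008]]).round(0).tolist())
import pickle; pickle.dump(C,open('w1.pkl','wb'))
E
```

```text
[[323.0, 253.0], [328.0, 148.0], [324.0, 175.0]]
```

View pics/w1.png

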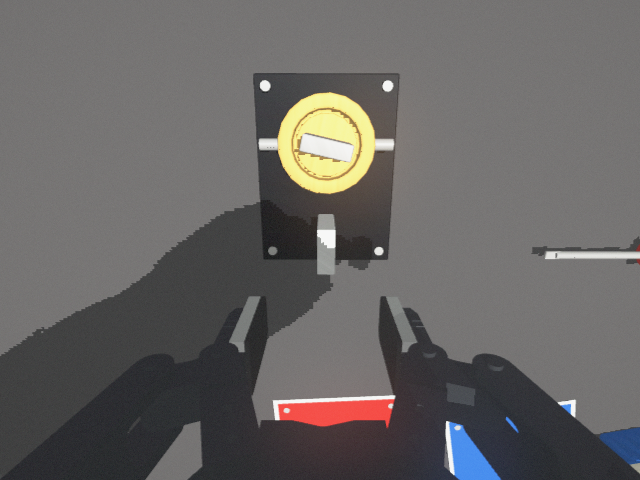

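The wrist view shows the plate with bolts at (265,86), (388,86), (272,251) and (379,251). The handle bar is at (326,214–273), between the open fingers. The fin is at (300–354, 135–160), and its long side lies near plate x, not plate y as the text suggests. I'll check this against the calibration before descending.

```bash
python3 - <<'E'
from h import *
import pickle; C=pickle.load(open('w1.pkl','rb'))
P=np.array([onz(C,p,.008) for p in [(265,86),(388,86),(272,251),(379,251)]]);print(P.round(4).tolist(),P.mean(0))
d=P[1]-P[0]+P[3]-P[2];print('yaw',np.degrees(np.arctan2(d[1],d[0])))
I=cv2.imread('pics/w1.png');g=cv2.cvtColor(I,cv2.COLOR_BGR2HSV)
m=((g[:,:,1]<40)&(g[:,:,2]>100)).astype(np.uint8)
for box in((295,130,360,165),(312,208,342,280)):
    q=np.zeros_like(m);q[box[1]:box[3],box[0]:box[2]]=m[box[1]:box[3],box[0]:box[2]]
    k=cv2.findNonZero(q);r=cv2.minAreaRect(k);print(r,cv2.boxPoints(r).tolist())
print('handle col profile',[int(x) for x in I[210:278:4,326,1]])
ct=cam('top');fin_t=tuple(np.array([174-44+80/3,309-44+124/3])-.33)
print('fin tri',tri([(C,np.array([327.,147.5])),(ct,np.array(fin_t))]),'handle tri',tri([(C,np.array([326.,258.])),(ct,np.array([174-44+182/3-.3,309-44+131/3-.3]))]))
E
```

```text
[[0.4397, 0.3891, 0.008], [0.5237, 0.3838, 0.008], [0.4315, 0.2694, 0.008], [0.5159, 0.2642, 0.008]] [0.47771748 0.3266334  0.008     ]
yaw -3.599001865822161
((326.2668151855469, 147.1769561767578), (52.91694259643555, 18.51343536376953), 12.994616508483887) [[298.4044494628906, 150.2471923828125], [302.5673522949219, 132.20785522460938], [354.1291809082031, 144.10671997070312], [349.9662780761719, 162.14605712890625]]
((329.0, 246.5), (65.0, 24.0), 90.0) [[317.0, 214.0], [341.0, 214.0], [341.0, 279.0], [317.0, 279.0]]
handle col profile [63, 150, 157, 157, 159, 244, 247, 247, 247, 157, 155, 156, 154, 160, 160, 155, 114]
fin tri (array([0.47933172, 0.34820146, 0.05195661]), np.float64(0.12757659125463638)) handle tri (array([0.47435253, 0.27694679, 0.050405  ]), np.float64(0.3250360633743038))
```

>>> shift_gripper(rows="0 0.0018 0.028 0 0 0;0 0 0.028 0 0 0;0 0 0.028 0 0 0;0 0 0.025 0 0 0;0 0 0 0 0 0;0 0 0 0 0 0")

```text
time_s: 3.32
position: [0.4733, 0.2774, 0.0213]
tool_rot: [-179.9, 0.1, 86.2]
ft_force: [0.3, -1.0, 1.3]
opening: 0.0501
gripper_force: 0.0
```

>>> shift_gripper(rows="0 0 0 0 0 0;0 0 0 0 0 0;0 0 0 0 0 0;0 0 0 0 0 0;0 0 0 0 0 0;0 0 0 0 0 0", aperture=0, squeeze=80)

```text
time_s: 3.82
position: [0.4751, 0.2793, 0.0234]
tool_rot: [179.9, -0.1, 86.3]
ft_force: [-1.3, -1.9, 8.5]
opening: 0.0108
gripper_force: 79.2
```

```bash
python3 - <<'E'
from h import *
a=np.radians(7.5);to([.6484+.046*np.sin(a),.0126-.046*np.cos(a),.02],down(97.5))
E
```

```text
t 3.82 tool d [-0.3002  0.1989  0.0034] n 8.6 rotvec [  0.13  -0.07 -11.16] d in target axes [-0.3331  0.1371  0.0034] F [-1.3 -1.9  8.5]
```

>>> shift_gripper(rows="-0.0080 0.0042 0 0 0 -0.28;-0.0159 0.0084 0 0 0 -0.56;-0.0159 0.0084 0 0 0 -0.56;-0.0159 0.0084 0 0 0 -0.56;-0.0159 0.0084 0 0 0 -0.56;-0.0159 0.0084 0 0 0 -0.56;-0.0159 0.0084 0 0 0 -0.56;-0.0159 0.0084 0 0 0 -0.56;-0.0159 0.0084 0 0 0 -0.56;-0.0159 0.0084 0 0 0 -0.56")

```text
time_s: 4.65
position: [0.5517, 0.1269, 0.0234]
tool_rot: [179.9, -0.2, 91.7]
ft_force: [-3.8, 7.1, 7.8]
opening: 0.0111
gripper_force: 79.0
```

```bash
python3 - <<'E'
from h import *
a=np.radians(7.5);to([.6484+.046*np.sin(a),.0126-.046*np.cos(a),.0234],down(97.5))
E
```

```text
t 4.65 tool d [-0.1629  0.0978 -0.0003] n 4.6 rotvec [ 0.14 -0.18 -5.77] d in target axes [-0.1719  0.081   0.    ] F [-3.8  7.1  7.8]
```

>>> shift_gripper(rows="-0.0165 0.0090 0 0 0 -0.58;-0.0165 0.0090 0 0 0 -0.58;-0.0165 0.0090 0 0 0 -0.58;-0.0165 0.0090 0 0 0 -0.58;-0.0165 0.0090 0 0 0 -0.58;-0.0165 0.0090 0 0 0 -0.58;-0.0165 0.0090 0 0 0 -0.58;-0.0165 0.0090 0 0 0 -0.58;-0.0165 0.0090 0 0 0 -0.58;-0.0080 0.0045 0 0 0 -0.29")

```text
time_s: 5.48
position: [0.6486, -0.0243, 0.0234]
tool_rot: [179.9, -0.1, 97.2]
ft_force: [-4.2, 8.1, 9.0]
opening: 0.0106
gripper_force: 79.7
```

>>> shift_gripper(rows="0 0 0 0 0 0;0 0 0 0 0 0;0 0 0 0 0 0")

```text
time_s: 5.73
position: [0.649, -0.025, 0.0235]
tool_rot: [179.8, 0.1, 97.1]
ft_force: [2.0, -4.8, 3.9]
opening: 0.0106
gripper_force: 78.8
```

```bash
python3 - <<'E'
from h import *
a=np.radians(7.5);to([.6484+.046*np.sin(a),.0126-.046*np.cos(a),.0234],down(97.5))
ct=cam('top');I=ctrl.snapshot('top');W=ctrl.snapshot('wrist');cv2.imwrite('pics/top1.png',I);cv2.imwrite('pics/w2.png',W)
import pickle; pickle.dump(cam('wrist'),open('w2.pkl','wb'))
c=proj(ct,[[.6484,.0126,.008]])[0].astype(int)
t=cv2.resize(I[c[1]-50:c[1]+50,c[0]-50:c[0]+50],(400,400),interpolation=2)
cv2.imwrite('pics/v2.png',np.hstack([t,cv2.resize(W,(400,300))[:300] if 0 else cv2.copyMakeBorder(cv2.resize(W,(400,300)),0,100,0,0,0)]));print(c)
E
```

```text
t 5.73 tool d [-0.0086  0.0044  0.0001] n 0.2 rotvec [ 0.23  0.12 -0.41] d in target axes [-0.0087  0.0043  0.0001] F [ 2.  -4.8  3.9]
[314 230]
```

View pics/v2.png

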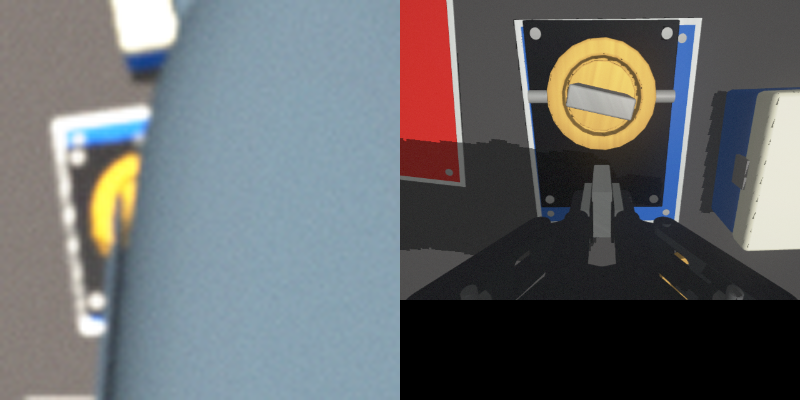

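The left tile is blocked by the arm. The wrist tile shows the plate nearly on the blue pad, displaced left and up. Plate bolts are at (535,33), (667,33), (550,199) and (653,198). Pad rivets are at (682,38), (551,213) and (666,212), all in tile pixels.

```bash
cat > rel.py <<'E'
from h import *
import pickle
def refine(g,p,r=9):
    x,y=int(p[0]),int(p[1]); w=g[y-r:y+r+1,x-r:x+r+1].astype(float); w=np.clip(w-np.percentile(w,75),0,None)
    yy,xx=np.mgrid[-r:r+1,-r:r+1]; return np.array([x+(w*xx).sum()/w.sum(),y+(w*yy).sum()/w.sum()])
def rel(C,plate,pad):
    P=np.array([onz(C,p,.008) for p in plate]);Q=np.array([onz(C,p,0) for p in pad])
    d=P[1]-P[0]+P[3]-P[2];py=np.degrees(np.arctan2(d[1],d[0]));e=Q[2]-Q[1];qy=np.degrees(np.arctan2(e[1],e[0]))
    pc=P.mean(0)[:2];qc=(Q[0]+Q[1])[:2]/2
    print('plate',pc.round(4),py.round(2),'pad',qc.round(4),qy.round(2),'move plate by',(qc-pc).round(4),'turn',(qy-py).round(2),'pad rivet spacing',np.linalg.norm(Q[1]-Q[2]).round(4),np.linalg.norm(Q[0]-Q[2]).round(4))
    return qc-pc
E
python3 - <<'E'
from rel import *
C=pickle.load(open('w2.pkl','rb'))
f=lambda L:[((u-400)*1.6,v*1.6) for u,v in L]
v=rel(C,f([(535,33),(667,33),(550,199),(653.5,198.5)]),f([(682,38),(551,213),(666,212)]))
o=ctrl.get_obs();print('tool axes',rot(o['tool_rot']).T@np.r_[v,0])
E
```

```text
plate [0.6434 0.0227] 7.13 pad [0.65   0.0134] 7.46 move plate by [ 0.0065 -0.0093] turn 0.33 pad rivet spacing 0.0996 0.1359
tool axes [-1.00821852e-02  5.32027210e-03  4.10403126e-05]
```

>>> shift_gripper(rows="-0.0033 0.0018 0 0 0 -0.2;-0.0034 0.0018 0 0 0 -0.2;-0.0034 0.0018 0 0 0 0;0 0 0 0 0 0;0 0 0 0 0 0;0 0 0 0 0 0")

```text
time_s: 6.33
position: [0.6544, -0.0323, 0.0234]
tool_rot: [179.9, -0.1, 97.6]
ft_force: [-1.4, 3.3, 7.8]
opening: 0.0105
gripper_force: 79.4
```

```bash
python3 - <<'E'
from rel import *
C=cam('wrist');W=ctrl.snapshot('wrist');cv2.imwrite('pics/w3.png',W);pickle.dump(C,open('w3.pkl','wb'))
o=ctrl.get_obs();print(o['position'],o['ft_force'].round(1))
t=W[0:370,180:520];cv2.imwrite('pics/v3.png',cv2.resize(t,None,fx=1.6,fy=1.6,interpolation=2))
E
```

```text
[ 0.65438084 -0.03231707  0.02344219] [-1.1  3.5  8.6]
```

View pics/v3.png

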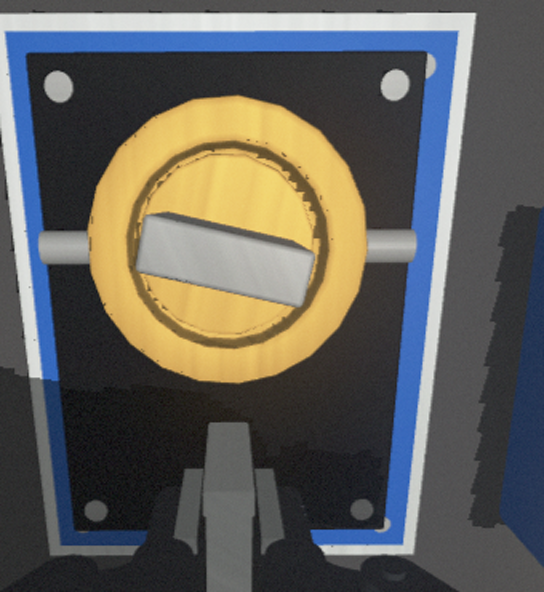

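The plate is now almost centred: bolts at (59,86), (395,85), (95,511) and (361,510), with pad outer corners at (476,13), (51,554) and (413,555) in crop pixels. Checking the numbers.

```bash
python3 - <<'E'
from rel import *
C=pickle.load(open('w3.pkl','rb'))
f=lambda L:[(u/1.6+180,v/1.6) for u,v in L]
v=rel(C,f([(59,86),(395,85),(95,511),(361.5,510)]),f([(476,13),(51,554),(413,555)]))
print(rot(ctrl.get_obs()['tool_rot']).T@np.r_[v,0])
E
```

```text
plate [0.6485 0.0149] 7.69 pad [0.6501 0.0133] 7.26 move plate by [ 0.0016 -0.0015] turn -0.43 pad rivet spacing 0.1232 0.1599
[-1.72293216e-03  1.41474951e-03  1.40679695e-06]
```

Off by 2 mm and 0.4°, which is within tolerance. I'll release, rise, and measure the fin from two wrist places.

>>> shift_gripper(rows="0 0 0 0 0 0;0 0 0 0 0 0;0 0 0 0 0 0;0 0 0 0 0 0", aperture=0.045)

```text
time_s: 6.72
position: [0.6537, -0.0332, 0.0216]
tool_rot: [180.0, -0.0, 97.5]
ft_force: [0.1, 0.6, 0.6]
opening: 0.0449
gripper_force: 0.0
```

>>> shift_gripper(rows="0 0 -0.02 0 0 0;0 0 -0.03 0 0 0;0 0 -0.03 0 0 0;0 0 -0.03 0 0 0;0 0 0 0 0 0;0 0 0 0 0 0")

```text
time_s: 7.22
position: [0.6549, -0.0333, 0.1335]
tool_rot: [179.8, 0.0, 97.5]
ft_force: [0.4, 0.3, -0.8]
opening: 0.045
gripper_force: 0.0
```

```bash
python3 - <<'E'
from rel import *
C=cam('wrist');W=ctrl.snapshot('wrist');cv2.imwrite('pics/w4.png',W);pickle.dump(C,open('w4.pkl','wb'))
E
```

>>> shift_gripper(rows="0.03 0.01 -0.02 0 0 0;0.03 0.01 -0.02 0 0 0;0 0 0 0 0 0;0 0 0 0 0 0;0 0 0 0 0 0")

```text
time_s: 7.68
position: [0.6649, 0.0289, 0.1698]
tool_rot: [-179.9, 0.0, 97.6]
ft_force: [0.3, 0.0, -0.4]
opening: 0.0449
gripper_force: 0.0
```

```bash
python3 - <<'E'
from rel import *
C=cam('wrist');W=ctrl.snapshot('wrist');cv2.imwrite('pics/w5.png',W);pickle.dump(C,open('w5.pkl','wb'))
for n in(4,5):
    C=pickle.load(open(f'w{n}.pkl','rb'));I=cv2.imread(f'pics/w{n}.png');g=cv2.cvtColor(I,cv2.COLOR_BGR2HSV)
    m=((g[:,:,1]<45)&(g[:,:,2]>120)).astype(np.uint8);N,l,s,c=cv2.connectedComponentsWithStats(m)
    e=proj(C,[.644,.037,.068])[0]
    print(n,e.round(),[(int(s[i,4]),c[i].round(1).tolist(),cv2.minAreaRect(cv2.findNonZero((l==i).astype(np.uint8)))[1:]) for i in range(1,N) if s[i,4]>60 and np.linalg.norm(c[i]-e)<45])
    P=proj(C,[[.65,.0133,0]])[0];print(P)
A,B=[cv2.imread(f'pics/w{n}.png')[60:360,160:500] for n in(4,5)]
cv2.imwrite('pics/v4.png',np.hstack([A,B]))
E
```

```text
4 [318. 143.] [(3360, [333.3, 126.0], ((212.0, 177.0), 90.0)), (905, [320.0, 142.2], ((52.16740417480469, 17.53904151916504), 12.994617462158203))]
[323.03862563 171.5557036 ]
5 [295. 228.] [(3279, [309.9, 230.0], ((176.0, 146.0), 90.0))]
[304.53643477 233.17496708]
```

View pics/v4.png

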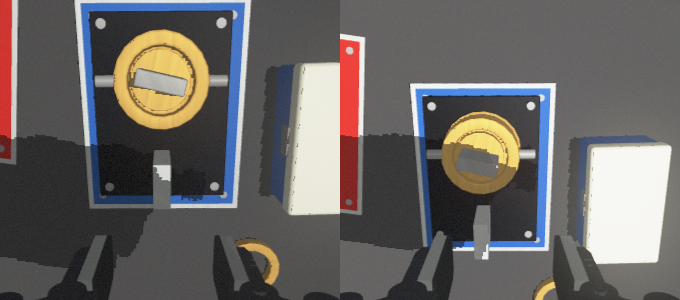

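The left tile (w4) shows the released plate centred on the pad, with the fin top at full-image (320,142). In the right tile (w5) the fin is in shadow near full-image (297,220). I'll triangulate and check the plate placement from both.

```bash
python3 - <<'E'
from rel import *
C4,C5=[pickle.load(open(f'w{n}.pkl','rb')) for n in(4,5)]
I=cv2.imread('pics/w5.png');g=cv2.cvtColor(I,cv2.COLOR_BGR2HSV)
f=lambda L,dx:[(u+dx,v+60) for u,v in L]
rel(C4,f([(100.5,24),(221.5,23),(109.5,187),(214.5,186.5)],160),f([(252,0),(90,208),(236.5,208)],160))
rel(C5,f([(431.5,106),(530,106),(437,236.5),(523,236)],-180),f([(556,83.5),(426,250),(547.5,249.5)],-180))
m=((g[:,:,1]<90)&(g[:,:,2]>60)&(g[:,:,2]<200)).astype(np.uint8);m[:198]=0;m[245:]=0;m[:,:270]=0;m[:,325:]=0
N,l,s,c=cv2.connectedComponentsWithStats(m);i=1+np.argmax(s[1:,4]);r=cv2.minAreaRect(cv2.findNonZero((l==i).astype(np.uint8)));print(s[i],r)
q=(l==i);print(np.percentile(g[:,:,2][q],[5,25,50,75,95]))
for row in range(204,240,2): print(row,' '.join(f'{x:3d}' for x in I[row,274:324:2,0]))
E
```

```text
plate [0.6487 0.0146] 7.8 pad [0.6507 0.0121] 7.38 move plate by [ 0.0021 -0.0025] turn -0.42 pad rivet spacing 0.1232 0.1576
plate [0.6466 0.0135] 7.73 pad [0.6514 0.0136] 7.86 move plate by [0.0048 0.    ] turn 0.12 pad rivet spacing 0.1204 0.1585
[275 208  44  30 944] ((297.47802734375, 222.1024169921875), (42.1851921081543, 23.187889099121094), 12.094758033752441)
[ 98.   101.   106.   108.   113.85]
204  62  62  63  66  76  75  76  76 123 123 122 126 125 126 125 120 122 126 127 126 123 129 127 107 118
206  56  64  64  62  63  64  64  66  62  62 117 126 124 123 124 121 124 127 125 125 125 127 124 124  93
208  60  62  66  65  91  98  93  76  66  64  72  77  76  76 122 120 123 128 126 123 123 126 126 126  94
210  65  68  63  64  98  99  97  96  95  91  94  91  71  60  64  63  65 126 127 123 126 127 124 126 120
212  65  68  66  94  95  99  98  98  94  94  95  93  96  96  95  90  76  79 123 122 125 124 126 127 126
214  62  63  66  97  99  98  96  95  95  96  96  98 100  94  95  95  96  95 103 106 112 116 124 127 125
216  60  62  88  99  98  98  97  94  92  94  95  95  98 100  92  96 
[... 479 characters left out ...]
 105  99 101 102 101 103 101 104 105 105 103 103 104 103 102 191 115  68  67
228  61  98 105 104 104 108 104 104 102 103 100 103 103 101 102 102 102 101 105 103 103 118  78  68  69
230  67  64  69  91 104 108 106 104 102 102 100 101 104 104 102 104 104 107 104 106 107 104  68  63  65
232  60  65  60  61  65  69  67  75  94 103 104 105 102 104 104 103 105 104 104 103 106  96  67  63  61
234  65  65  65  64  60  62  64  66  66  64  67  70  83 100 105 103  99 102 106 103 103  83  67  60  65
236  63  64  67  61  63  62  57  65  67  67  62  64  66  63  65  65  73  88 101 103 105  76  60  65  65
238  67  65  65  71  67  62  62  61  61  64  65  65  64  66  66  64  67  66  68  67  63  61  66  71  66
```

```bash
python3 - <<'E'
from rel import *
C4,C5=[pickle.load(open(f'w{n}.pkl','rb')) for n in(4,5)]
print('fin',tri([(C4,np.array([320,142.2])),(C5,np.array([296.3,227.]))]))
for C,uv in((C4,(320,142.2)),(C5,(296.3,227.))):print(onz(C,uv,.068))
def ang(C,a,b):
    d=onz(C,b,.068)-onz(C,a,.068);print('ang',np.degrees(np.arctan2(d[1],d[0])),np.linalg.norm(d))
r=np.radians(13);u=np.array([np.cos(r),np.sin(r)])*26;ang(C4,np.array([320,142.2])-u,np.array([320,142.2])+u);ang(C5,(277,223),(315.5,231))
to([.6445,.037,.11],down(-5.5))
E
```

```text
fin (array([0.64479518, 0.03731558, 0.06641817]), np.float64(0.05369632538537065))
[0.64483082 0.03737425 0.068     ]
[0.64480453 0.03778242 0.068     ]
ang -5.096819970241515 0.029337778379535134
ang -4.679238481252874 0.02807028649857722
t 7.73 tool d [ 0.0112 -0.0188  0.0597] n 1.5 rotvec [ -0.12   0.15 103.04] d in target axes [-0.021  -0.0066  0.0597] F [ 0.4 -0.1 -0.7]
```

Fin centre is (0.6448, 0.0374), top at 0.066 m (expected 0.068), yaw −5°. I'll turn above it and then descend.

>>> shift_gripper(rows="0 0 0 0 0 6.84;0 0 0 0 0 6.84;0 0 0 0 0 6.84;0 0 0 0 0 6.84;0 0 0 0 0 6.84;0 0 0 0 0 6.84;0 0 0 0 0 6.84;0 0 0 0 0 6.84;0 0 0 0 0 6.84;0 0 0 0 0 6.84", aperture=0.035)

```text
time_s: 8.57
position: [0.6648, 0.0276, 0.17]
tool_rot: [-179.9, 0.1, 28.7]
ft_force: [0.1, -0.2, -0.7]
opening: 0.0349
gripper_force: 0.0
```

>>> shift_gripper(rows="0 0 0 0 0 6.84;0 0 0 0 0 6.84;0 0 0 0 0 6.84;0 0 0 0 0 6.84;0 0 0 0 0 6.84;-0.0205 -0.0066 0.03 0 0 0;0 0 0.03 0 0 0;0 0 0 0 0 0;0 0 0 0 0 0;0 0 0 0 0 0")

```text
time_s: 9.4
position: [0.6452, -0.0015, 0.1126]
tool_rot: [-178.2, 0.0, -0.9]
ft_force: [0.0, -0.5, 1.7]
opening: 0.0353
gripper_force: 0.0
```

```bash
python3 - <<'E'
from h import *
to([.6448,.0374,.042],down(-5.1))
E
```

```text
t 9.4 tool d [-0.001  -0.0366  0.0718] n 1.9 rotvec [-1.81  0.1   4.17] d in target axes [-0.0038 -0.0387  0.0706] F [ 0.  -0.5  1.7]
```

>>> shift_gripper(rows="0 0 0 0 0 0;0 0 0 0 0 0")

```text
time_s: 9.57
position: [0.6458, -0.0009, 0.1133]
tool_rot: [-178.2, -0.1, -0.9]
ft_force: [1.1, 0.2, 0.3]
opening: 0.035
gripper_force: 0.0
```

```bash
python3 - <<'E'
from h import *
o=ctrl.get_obs();print(o['q'].round(2),o['qvel'].round(2),o['tau'].round(1))
to([.6448,.0374,.11],down(-5.1))
E
```

```text
[ -0.94  28.53   4.38  65.78   1.81 179.94] [ 0.17 -0.   -0.46 -0.28  0.07  0.11] [ -0.2 -71.5  32.9   0.    0.1  -0. ]
t 9.57 tool d [-0.0016 -0.0382  0.0045] n 0.9 rotvec [-1.81 -0.01  4.22] d in target axes [-0.0044 -0.0381  0.0033] F [1.1 0.2 0.3]
```

Joint 6 reached its 180° end: here q6 = q1 + 180° − yaw. The same grasp half a turn away (yaw 174.9°) leaves q6 near 5°, so I'll turn the other way.

>>> shift_gripper(rows="0 0 -0.01 0 0 -7.03;0 0 -0.01 0 0 -7.03;0 0 0 0 0 -7.03;0 0 0 0 0 -7.03;0 0 0 0 0 -7.03;0 0 0 0 0 -7.03;0 0 0 0 0 -7.03;0 0 0 0 0 -7.03;0 0 0 0 0 -7.03;0 0 0 0 0 -7.03")

```text
time_s: 10.4
position: [0.6453, -0.0014, 0.1329]
tool_rot: [-179.4, -1.7, 69.8]
ft_force: [1.2, 1.1, -0.1]
opening: 0.0355
gripper_force: 0.0
```

>>> shift_gripper(rows="0 0 0 0 0 -7.03;0 0 0 0 0 -7.03;0 0 0 0 0 -7.03;0 0 0 0 0 -7.03;0 0 0 0 0 -7.03;0 0 0 0 0 -7.03;0 0 0 0 0 -7.03;0 0 0 0 0 -7.03;0 0 0 0 0 -7.03;0 0 0 0 0 -7.03")

```text
time_s: 11.23
position: [0.6453, -0.0014, 0.1329]
tool_rot: [178.6, -1.1, 140.1]
ft_force: [0.1, 0.2, -0.4]
opening: 0.0353
gripper_force: 0.0
```

>>> shift_gripper(rows="0 0 0 0 0 -7.03;0 0 0 0 0 -7.03;0 0 0 0 0 -7.03;0 0 0 0 0 -7.03;0 0 0 0 0 -7.03;0 0 0 0 0 0;0 0 0 0 0 0")

```text
time_s: 11.82
position: [0.6451, -0.0014, 0.1326]
tool_rot: [178.2, -0.1, 174.7]
ft_force: [-0.4, -0.3, -0.9]
opening: 0.0352
gripper_force: 0.0
```

```bash
python3 - <<'E'
from h import *
print(ctrl.get_obs()['q'].round(1));to([.6448,.0374,.11],down(174.9))
E
```

```text
[-1.  27.9  6.2 68.3  1.8  4.4]
t 11.82 tool d [0.0039 0.0379 0.0238] n 1.1 rotvec [ 1.81 -0.13 -0.24] d in target axes [0.0038 0.0386 0.0226] F [-0.4 -0.3 -0.9]
```

Correct position and tilt, then check the fin between the fingers with one more wrist measurement before descending.

>>> shift_gripper(rows="0.0039 0.0379 0.0238 1.8 0 -0.24;0 0 0 0 0 0;0 0 0 0 0 0;0 0 0 0 0 0")

```text
time_s: 12.15
position: [0.6443, 0.0348, 0.111]
tool_rot: [180.0, -0.2, 175.0]
ft_force: [-0.6, 0.1, 1.1]
opening: 0.0355
gripper_force: 0.0
```

```bash
python3 - <<'E'
from rel import *
to([.6448,.0374,.042],down(174.9))
C=cam('wrist');W=ctrl.snapshot('wrist');cv2.imwrite('pics/w6.png',W);pickle.dump(C,open('w6.pkl','wb'))
print(proj(C,[[.6448,.0374,.068]]))
cv2.imwrite('pics/v6.png',cv2.resize(W[100:420,120:520],(800,640))[:600])
E
```

```text
t 12.15 tool d [-0.0005  0.0026  0.069 ] n 1.7 rotvec [ 0.   -0.19  0.11] d in target axes [-0.0003  0.0026  0.069 ] F [-0.6  0.1  1.1]
[[326.92235028 273.87369882]]
```

View pics/v6.png

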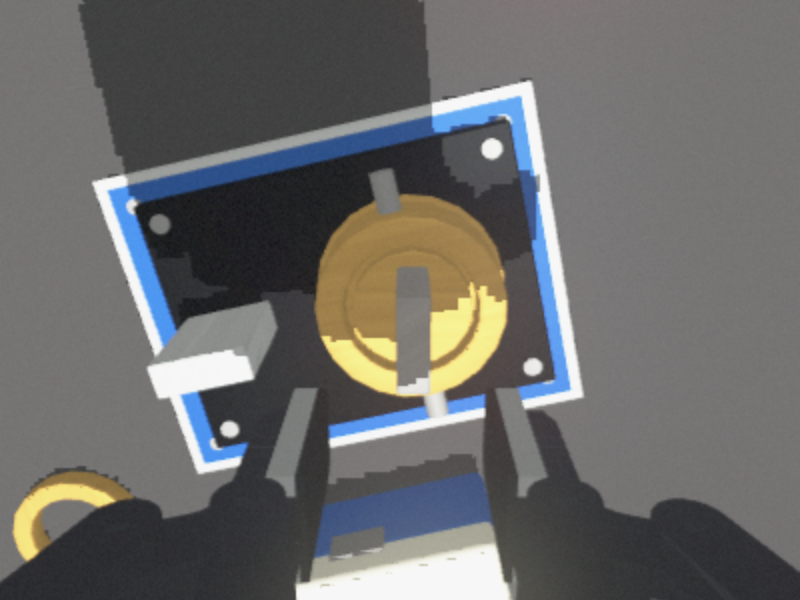

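The fin stands vertical in the tile at x ≈ 413 (full-image 326.5, predicted 326.9), square between the fingers, and the plate looks centred on the blue pad. Descend and grip.

>>> shift_gripper(rows="0 0.0026 0.023 0 0 0;0 0 0.023 0 0 0;0 0 0.022 0 0 0;0 0 0 0 0 0;0 0 0 0 0 0")

```text
time_s: 12.62
position: [0.6437, 0.0362, 0.0427]
tool_rot: [-180.0, -0.3, 175.0]
ft_force: [0.3, -0.3, 0.7]
opening: 0.0354
gripper_force: 0.0
```

>>> shift_gripper(rows="0 0 0 0 0 0;0 0 0 0 0 0;0 0 0 0 0 0;0 0 0 0 0 0;0 0 0 0 0 0;0 0 0 0 0 0", aperture=0, squeeze=60)

```text
time_s: 13.12
position: [0.6455, 0.0369, 0.0449]
tool_rot: [180.0, 0.0, 175.1]
ft_force: [0.1, -1.3, 6.5]
opening: 0.0087
gripper_force: 59.4
```

>>> shift_gripper(rows="0 0 -0.01 0 0 0;0 0 -0.02 0 0 0;0 0 -0.03 0 0 0;0 0 -0.03 0 0 0;0 0 -0.03 0 0 0;0 0 -0.03 0 0 0;0 0 -0.03 0 0 0;0 0 -0.02 0 0 0;0 0 0 0 0 0;0 0 0 0 0 0")

```text
time_s: 13.95
position: [0.6453, 0.037, 0.2449]
tool_rot: [180.0, -0.0, 175.1]
ft_force: [0.9, -0.2, -2.1]
opening: 0.0087
gripper_force: 58.6
```

```bash
python3 - <<'E'
from h import *
C=cam('wrist');W=ctrl.snapshot('wrist');cv2.imwrite('pics/w7.png',W)
y,th=np.radians(24.3),np.radians(25)
ax=np.array([-np.sin(th)*np.cos(y),-np.sin(th)*np.sin(y),np.cos(th)]);hy=np.array([-np.sin(y),np.cos(y),0])
L=np.array([.5715,-.313,.122]);F=L+.06*ax;print('focus',F)
for s in(1,-1):
    M=np.c_[s*hy,np.cross(-ax,s*hy),-ax];print(s,R.from_matrix(M).as_euler('xyz',degrees=True));to(F+.0145*ax,M)
to(F+.12*ax,down(114.3))
E
```

```text
focus [ 0.54838946 -0.32343481  0.17637847]
1 [155.    0.  114.3]
t 14.0 tool d [ 0.0704 -0.3703  0.0539] n 9.1 rotvec [-22.67 -13.4   59.76] d in target axes [-0.2889 -0.2422 -0.0536] F [-0.1  0.2 -1.5]
-1 [-1.55000000e+02  1.27222187e-14 -6.57000000e+01]
t 14.0 tool d [ 0.0704 -0.3703  0.0539] n 9.1 rotvec [  15.39  -26.02 -116.98] d in target axes [ 0.2889  0.2422 -0.0536] F [-0.1  0.2 -1.5]
t 14.0 tool d [ 0.1095 -0.3921 -0.0416] n 9.8 rotvec [-0.07 -0.15 60.8 ] d in target axes [-0.2889 -0.2868 -0.0419] F [-0.1  0.2 -1.5]
```

The puck is held, with about 1.5–2 N of extra weight. TCP to puck underside is 0.0449 − 0.028 = 0.017 m along the tool axis. Turn to the final orientation, then go to a stand-off 80 mm beyond the focus along the lens axis.

>>> shift_gripper(rows="0 0 0 -2.27 -1.34 5.98;0 0 0 -2.27 -1.34 5.98;0 0 0 -2.27 -1.34 5.98;0 0 0 -2.27 -1.34 5.98;0 0 0 -2.27 -1.34 5.98;0 0 0 -2.27 -1.34 5.98;0 0 0 -2.27 -1.34 5.98;0 0 0 -2.27 -1.34 5.98;0 0 0 -2.27 -1.34 5.98;0 0 0 -2.27 -1.34 5.98")

```text
time_s: 14.83
position: [0.6436, 0.0367, 0.2411]
tool_rot: [155.0, -0.2, 114.0]
ft_force: [0.0, 0.6, -1.7]
opening: 0.0086
gripper_force: 58.7
```

```bash
cat > goal.py <<'E'
from h import *
import sys
def goal(L,yaw,s):
    y,th=np.radians(yaw),np.radians(25)
    ax=np.array([-np.sin(th)*np.cos(y),-np.sin(th)*np.sin(y),np.cos(th)]);hy=np.array([-np.sin(y),np.cos(y),0])
    M=np.c_[hy,np.cross(-ax,hy),-ax]; to(np.array(L)+(.06+.0169+s)*ax,M); return ax,M
E
python3 - <<'E'
from goal import *
goal([.5715,-.313,.122],24.3,.08)
E
```

```text
t 14.83 tool d [-0.2906 -0.2385 -0.1375] n 9.6 rotvec [-0.04 -0.03 -0.39] d in target axes [-0.289  -0.2404 -0.1375] F [ 0.   0.6 -1.7]
```

>>> shift_gripper(rows="-0.0241 -0.02 -0.0115 0 0 0;-0.0241 -0.02 -0.0115 0 0 0;-0.0241 -0.02 -0.0115 0 0 0;-0.0241 -0.02 -0.0115 0 0 0;-0.0241 -0.02 -0.0115 0 0 0;-0.0241 -0.02 -0.0115 0 0 0;-0.0241 -0.02 -0.0115 0 0 0;-0.0241 -0.02 -0.0115 0 0 0;-0.0241 -0.02 -0.0115 0 0 0;-0.0241 -0.02 -0.0115 0 0 0")

```text
time_s: 15.67
position: [0.5327, -0.2781, 0.2611]
tool_rot: [155.1, -0.2, 114.3]
ft_force: [1.2, -0.7, -1.3]
opening: 0.0091
gripper_force: 58.7
```

>>> shift_gripper(rows="-0.0241 -0.02 -0.0115 0 0 0;-0.0241 -0.02 -0.0115 0 0 0;0 0 0 0 0 0;0 0 0 0 0 0;0 0 0 0 0 0;0 0 0 0 0 0")

```text
time_s: 16.17
position: [0.5121, -0.3389, 0.2656]
tool_rot: [155.0, -0.1, 114.3]
ft_force: [0.9, -0.1, -0.7]
opening: 0.0086
gripper_force: 58.8
```

```bash
python3 - <<'E'
from goal import *
import pickle
goal([.5715,-.313,.122],24.3,.08)
C=cam('wrist');W=ctrl.snapshot('wrist');cv2.imwrite('pics/w8.png',W);pickle.dump(C,open('w8.pkl','wb'))
print(proj(C,[[.5715,-.313,.122]]),ctrl.get_obs()['q'].round(1))
for a,c,m in blobs(W,(3,120,80),(16,255,255),10)+blobs(W,(45,60,40),(85,255,255),15):print(a,c)
cv2.imwrite('pics/v8.png',W)
E
```

```text
t 16.17 tool d [-0.0008 -0.002   0.0006] n 0.1 rotvec [-0.04 -0.12 -0.04] d in target axes [-0.0008 -0.002   0.0006] F [ 0.9 -0.1 -0.7]
[[320.58385956 223.38795015]] [-44.9  14.5   0.9  67.2  23.3  22.7]
326 [152.05   6.69]
73 [321.32 181.48]
953 [321.57 222.97]
```

View pics/v8.png

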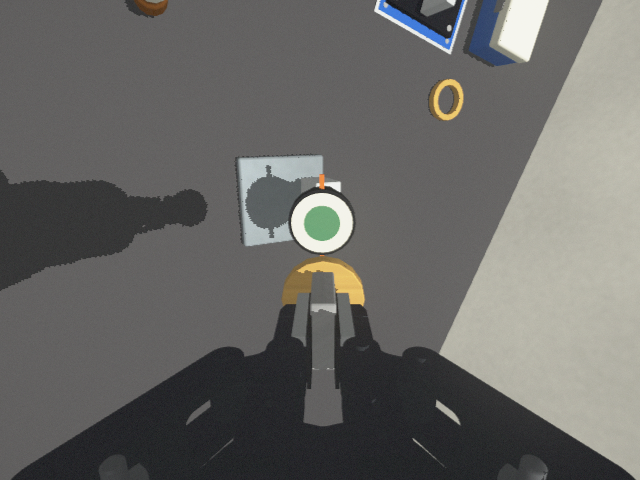

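The wrist view shows the lens glass at (321.6,223.0), predicted (320.6,223.4). The visible orange mark is straight above it at (321,181), so the yaw agrees. The puck is held below at (324,285), with disc edges at u ≈ 283 and 365. I'll check the puck's offset in the tool frame and refine the lens centre from three views.

```bash
python3 - <<'E'
from goal import *
import pickle
C=pickle.load(open('w8.pkl','rb'));ct,cs=cam('top'),cam('scene')
L=tri([(C,np.array([321.57,222.97])),(ct,np.array([477.6,252.])),(cs,np.array([211.7,154.7]))]);print('lens',L)
o1=tri([(C,np.array([321.3,181.5])),(ct,np.array([461.4,258.4])),(cs,np.array([225.5,161.6]))]);print('mark',o1)
d=o1[0]-L[0];print('yaw',np.degrees(np.arctan2(-d[0],d[1])))
goal(L[0],24.3,0)
o=ctrl.get_obs();M=rot(o['tool_rot']);t=np.linspace(0,2*np.pi,181)
for off in(.0089,.0169):
    p=proj(C,o['position']+(np.c_[.02*np.cos(t),.02*np.sin(t),off+0*t])@M.T);print(off,p.min(0),p.max(0))
W=cv2.imread('pics/w8.png');g=cv2.cvtColor(W,cv2.COLOR_BGR2HSV)
m=(((g[:,:,0]>15)&(g[:,:,0]<30)&(g[:,:,1]>110)&(g[:,:,2]>60))*1).astype(np.uint8);m[:250]=0;m[330:]=0;x=cv2.boundingRect(m);print('seen u',x[0],x[0]+x[2],'v top',x[1])
E
```

```text
lens (array([ 0.57116869, -0.31223233,  0.1238366 ]), np.float64(0.40661068987594784))
mark (array([ 0.55936569, -0.27961192,  0.1182332 ]), np.float64(0.5039396614695694))
yaw 19.89157366490004
t 16.22 tool d [-0.0002 -0.0015  0.0791] n 1.9 rotvec [-0.03 -0.1  -0.01] d in target axes [-0.0001 -0.0015  0.0791] F [-0.8 -0.6 -0.8]
0.0089 [281.15674194 263.41123398] [365.51959799 339.15741473]
0.0169 [282.97181111 257.25111914] [363.66336762 330.23857469]
seen u 282 365 v top 256
```

All consistent. Final approach along the lens axis.

>>> shift_gripper(rows="0 -0.0015 0.018 0 0 0;0 0 0.018 0 0 0;0 0 0.018 0 0 0;0 0 0.015 0 0 0;0 0 0.0105 0 0 0;0 0 0 0 0 0;0 0 0 0 0 0;0 0 0 0 0 0;0 0 0 0 0 0")

```text
time_s: 16.97
position: [0.5418, -0.3269, 0.1947]
tool_rot: [155.0, 0.0, 114.3]
ft_force: [-0.1, -0.0, -1.3]
opening: 0.009
gripper_force: 58.8
```

```bash
python3 - <<'E'
from goal import *
goal([.5712,-.3125,.123],24.3,0);print(ctrl.get_obs()['qvel'].round(2))
C=cam('wrist');W=ctrl.snapshot('wrist');cv2.imwrite('pics/w9.png',W)
I=ctrl.snapshot('top');ct=cam('top')
for a,c,m in blobs(W,(45,60,40),(85,255,255),15)+blobs(W,(3,120,80),(14,255,255),10):print(a,c)
print(proj(C,[[.5712,-.3125,.123]]))
c=proj(ct,[[.65,.0133,.008]])[0].astype(int);S=ctrl.snapshot('scene')
t=lambda A,u,v,w=45:cv2.resize(A[v-w:v+w,u-w:u+w],(400,400),interpolation=2)
cv2.imwrite('pics/v9.png',np.hstack([t(I,c[0],c[1]),t(S,215,150)]))
E
```

```text
t 16.97 tool d [ 0.001  -0.0007  0.0019] n 0.1 rotvec [0.02 0.04 0.  ] d in target axes [ 0.001  -0.0007  0.0019] F [-0.1 -0.  -1.3]
[-0.32  0.06 -0.03 -0.21 -0.05  0.09]
1130 [322.26 244.97]
133 [322.14 196.52]
[[321.54314464 251.09127584]]
```

View pics/v9.png

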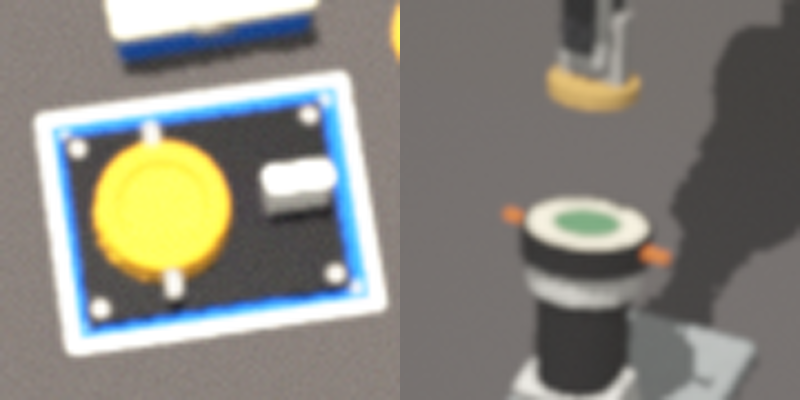

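The plate is centred on the blue pad (top tile). In the scene tile the puck is held over the lens, parallel to the face, with the fingers holding it. The glass blob is partly hidden by the puck, which explains its row shift. One 2 mm trim, a settle, then hand in.

>>> shift_gripper(rows="0.0007 -0.0005 0.0012 0 0 0;0 0 0 0 0 0;0 0 0 0 0 0;0 0 0 0 0 0;0 0 0 0 0 0;0 0 0 0 0 0;0 0 0 0 0 0;0 0 0 0 0 0")

```text
time_s: 17.78
position: [0.5414, -0.3261, 0.1923]
tool_rot: [155.0, -0.0, 114.3]
ft_force: [0.4, 0.0, -1.5]
opening: 0.0088
gripper_force: 58.8
```

```bash
python3 - <<'E'
from goal import *
goal([.5712,-.3125,.123],24.3,0);print(ctrl.get_obs()['qvel'].round(2))
print(ctrl.sign_off())
E
```

```text
t 17.78 tool d [ 0.0002  0.0004 -0.0002] n 0.0 rotvec [-0.01 -0.02 -0.04] d in target axes [ 0.0002  0.0004 -0.0002] F [ 0.4  0.  -1.5]
[ 0.    0.05 -0.04 -0.02  0.   -0.  ]
the job is handed in; nothing more can be done
None
```

I handed the job in at about 18 s, with no verdict returned: the plate is released on the blue pad about 2–5 mm off centre, and the puck is held still within 1 mm of my measured focus point, square to the lens with its fin along the orange marks.

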